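Put the jar to warm and set the warming switches

TASK

Take the mustard jar that stands by itself on the worktop, left of the warming dock, and stand it upright, centred on either of the two free warming pads. Set the dock's toggle switches so that every pad with a jar on it is on (lever fully to the back, towards its pad) and the empty pad is off (lever fully to the front). The other two jars stay standing on their pads, and the mug and lemon stay where they are.

Things in the scene. Friction and masses are not known exactly. Their poses are not given: they have to be found in the camera images.
- dock_rail: base plate (aluminium, 236 mm deep, 320 mm wide, 6 mm thick, fixed) of the warming dock, under four identical white modules side by side at 76 mm pitch (top face 26 mm, lever bearings 39 mm above the worktop). Origin: centre of its underside; x points from the switches (front) to the pads (back), y left along the row. The order of the modules a to d along the row changes from run to run
- pad_a (a point): centre of the top face of the round grey warming pad (a flat plate) (69 mm across, flat, 28 mm above the worktop) at the back of module a; axes as the dock's (x to the back, y left, z up). The switch of the same module stands straight in front of it: its hinge is 157 mm towards -x of this frame, 33 mm above the worktop
- switch_a (a joint): black toggle lever of module a, swinging to front and back: 0 = off, leaning 0.5 rad to the front (towards the robot); 1.0 = on, leaning 0.5 rad to the back (towards its pad); stops at both ends. It has friction and stays where it is left (about 2 N at its tip moves it)
- tip_a (a point): tip of that lever: axis of a round cross-bar 12 mm thick and 20 mm wide, 46 mm from the hinge; about 73 mm above the worktop at either end of the swing, 79 mm midway. Lever below it 7 x 16 mm; about 56 mm free between neighbouring levers
- pad_b (a point): centre of the top face of the round grey warming pad (a flat plate) (69 mm across, flat, 28 mm above the worktop) at the back of module b; axes as the dock's (x to the back, y left, z up). The switch of the same module stands straight in front of it: its hinge is 157 mm towards -x of this frame, 33 mm above the worktop
- switch_b (a joint): black toggle lever of module b, swinging to front and back: 0 = off, leaning 0.5 rad to the front (towards the robot); 1.0 = on, leaning 0.5 rad to the back (towards its pad); stops at both ends. It has friction and stays where it is left (about 2 N at its tip moves it)
- tip_b (a point): tip of that lever: axis of a round cross-bar 12 mm thick and 20 mm wide, 46 mm from the hinge; about 73 mm above the worktop at either end of the swing, 79 mm midway. Lever below it 7 x 16 mm; about 56 mm free between neighbouring levers
- pad_c (a point): centre of the top face of the round grey warming pad (a flat plate) (69 mm across, flat, 28 mm above the worktop) at the back of module c; axes as the dock's (x to the back, y left, z up). The switch of the same module stands straight in front of it: its hinge is 157 mm towards -x of this frame, 33 mm above the worktop
- switch_c (a joint): black toggle lever of module c, swinging to front and back: 0 = off, leaning 0.5 rad to the front (towards the robot); 1.0 = on, leaning 0.5 rad to the back (towards its pad); stops at both ends. It has friction and stays where it is left (about 2 N at its tip moves it)
- tip_c (a point): tip of that lever: axis of a round cross-bar 12 mm thick and 20 mm wide, 46 mm from the hinge; about 73 mm above the worktop at either end of the swing, 79 mm midway. Lever below it 7 x 16 mm; about 56 mm free between neighbouring levers
- pad_d (a point): centre of the top face of the round grey warming pad (a flat plate) (69 mm across, flat, 28 mm above the worktop) at the back of module d; axes as the dock's (x to the back, y left, z up). The switch of the same module stands straight in front of it: its hinge is 157 mm towards -x of this frame, 33 mm above the worktop
- switch_d (a joint): black toggle lever of module d, swinging to front and back: 0 = off, leaning 0.5 rad to the front (towards the robot); 1.0 = on, leaning 0.5 rad to the back (towards its pad); stops at both ends. It has friction and stays where it is left (about 2 N at its tip moves it)
- tip_d (a point): tip of that lever: axis of a round cross-bar 12 mm thick and 20 mm wide, 46 mm from the hinge; about 73 mm above the worktop at either end of the swing, 79 mm midway. Lever below it 7 x 16 mm; about 56 mm free between neighbouring levers
- jar_1: glass jar of mustard with a white screw lid, 59 mm across, 103 mm high (lid 58 mm across, 92 to 103 mm up; lid fixed, body about 56 mm across below it); grip it across, 60 to 95 mm up; 0.28 to 0.47 kg; origin: centre of its underside, z up its axis. Stands on the pad of module a at the start
- jar_2: glass jar of mustard with a white screw lid, 59 mm across, 103 mm high (lid 58 mm across, 92 to 103 mm up; lid fixed, body about 56 mm across below it); grip it across, 60 to 95 mm up; 0.28 to 0.47 kg; origin: centre of its underside, z up its axis. Stands on the pad of module b at the start
- jar_3: glass jar of mustard with a white screw lid, 59 mm across, 103 mm high (lid 58 mm across, 92 to 103 mm up; lid fixed, body about 56 mm across below it); grip it across, 60 to 95 mm up; 0.28 to 0.47 kg; origin: centre of its underside, z up its axis. The one that stands alone on the worktop, left of the dock near the mug and lemon, at the start
- mug: green mug, 95 mm high, bystander on the worktop; origin: centre of its underside
- lemon: lemon, 64 mm high, bystander on the worktop; origin: centre of its underside
Things that resemble listed ones, but are neither listed nor needed, are in the scene too. What is shaped like the jar_1 but orange is not meant.

How it is judged:
By the outcome, as a careful person would: the job done as asked, in the order asked, and still so for the second after the job is handed in, with the robot touching nothing.
It also fails if it takes over 58 s, if anything falls off the work surface, if the arm or the gripper's body presses on something with over 40 N, if the wrist force passes 120 N, or if a joint passes its speed limit or range.

ROBOT

A 6-joint arm with a two-finger parallel gripper is mounted at the origin on a cart in front of the work surface, level with it; the furniture and walls round the work are solid. World frame = base frame: x ahead of the robot, y to its left, z up, the work surface at z = 0. Lengths are in m, angles in rad, forces in N, time in s.
With the tool pointing down it reaches from about 0.325 to 0.775 m from the base axis. Payload 5.5 kg.
Tool frame: the origin (TCP) lies between the finger pads; the fingertips stand 14 mm ahead of it and the grasp point (between the pads) lies 5 mm behind it; z points along the fingers, y is the direction in which the jaws open and shut (so a half turn about z gives the same grasp; the last joint's range is limited). The gripper opens to 85 mm and grips with 20 to 120 N. Pads are 22 mm wide; open, the fingers measure 114 mm over their backs; the gripper's body (76 mm by 85 mm) begins 54 mm behind the grasp point. The pads swing forward as they close: fully open they stand 13 mm farther back than shut.
Start: joints at [1.107, 0.091, 1.231, -0, 1.82, -0.057], TCP at [0.237, 0.551, 0.245] pointing down, gripper open.
Joint ranges: [-2.87, 2.87], [-0.86, 2.18], [0.17, 2.46], [-1.51, 4.65], [0.06, 2.69], [-2.65, 2.65]. Speed limits (rad/s): [2.57, 2.57, 3.01, 3.14, 3.14, 3.14].

INTERFACE

Orientations are given as a rotation vector (axis times angle).
In Python, from workcell import robot, grab_frame, camera_params gives the robot as it stands. Calls block until the motion is done:
- robot.move_ptp(position, orientation): joint-space move of the TCP to a pose.
- robot.line_to(position, attitude=None, rate=0.15, contact_N=None): straight line of the TCP; attitude=None keeps the orientation; rate is the mean speed in m/s. With contact_N (N) it stops when the force on the tool has changed by that much, and returns True; else False.
- robot.set_joints(angles): joint-space move.
- robot.grip(opening, squeeze=None): opening from 0.0 (shut) to 1.0 (fully open); squeeze is the grip in N (None keeps the last); returns when the fingers have stopped.
- robot.sleep(seconds).
- robot.inverse_kinematics(position, orientation): joint angles nearest the present ones, or None.
- grab_frame(name): name is "scene" or "top"; returns the picture (480x640x3 uint8, red, green, blue); there is no depth.
- camera_params(name): a dict with "fx", "fy", "cx", "cy" (pixels), "eye" and "orientation" of the camera in the world. Camera axes: x right, y down, z forward; pixel columns grow to the right and rows downward; lengths in m; the calibration is good to about 2 mm. A picture is of the moment at which its call begins. camera_params takes no time and is no camera call.
A pose or a line that the arm cannot do raises robot.MotionError and nothing moves.
- robot.job_done(): hands the job in, once; it reports no verdict.
Readings, each from a call of its own:
- robot.get_t(): time.
- robot.get_q(): joint angles.
- robot.get_qd(): joint speeds.
- robot.get_joint_efforts(): joint torques, N m.
- robot.get_eef_pos(): TCP position.
- robot.get_orientation(): TCP orientation.
- robot.get_wrist_force(): force on the tool from outside, world axes, zero at the start.
- robot.get_torque(): the same for the moment, N m.
- robot.get_grip_width(): opening from 0.0 (shut) to 1.0 (fully open).
Only numpy, scipy, OpenCV 4.12 (cv2) and the standard library are available. Lean on these libraries where they do the work, as an engineer would, in place of code of your own. Each camera call takes 0.05 s, during which the arm holds its last target.

## Working session

There is one attempt and no reset: what is moved stays moved. The work goes in short steps, each a Python script; the robot and the scene stay as the last script left them, time stands still between calls to the robot, and variables do not carry over. Pictures are saved under pics/ and viewed, and the job is handed in when it is done.

```bash
ls; mkdir -p pics; python3 - <<'E'
from workcell import robot, grab_frame, camera_params
import cv2
for n in ("scene","top"):
    cv2.imwrite(f"pics/{n}0.png",grab_frame(n)[:,:,::-1]); print(camera_params(n))
print(robot.get_t(),robot.get_orientation())
E
```

```text
pics
{'fx': 566.785510339318, 'fy': 566.785510339318, 'cx': 320.46959483382574, 'cy': 222.55820755829484, 'eye': array([-0.13651882, -0.74753489,  1.03732614]), 'orientation': array([-2.18345995,  0.81577849, -0.35500776])}
{'fx': 442.8352180813483, 'fy': 442.8352180813483, 'cx': 323.43840657114015, 'cy': 242.4800151311187, 'eye': array([0.35995079, 0.05121604, 1.25207732]), 'orientation': array([-2.13908913,  2.11103169, -0.22455985])}
0.1 [-6.34466932e-01 -3.07635302e+00  2.72760667e-03]
```

View pics/scene0.png

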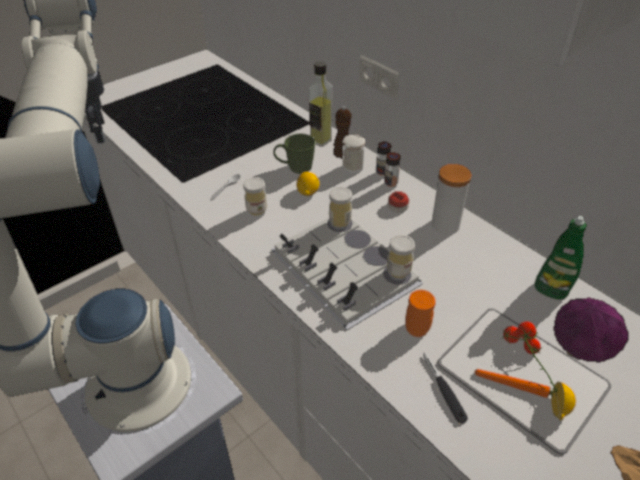

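View pics/top0.png

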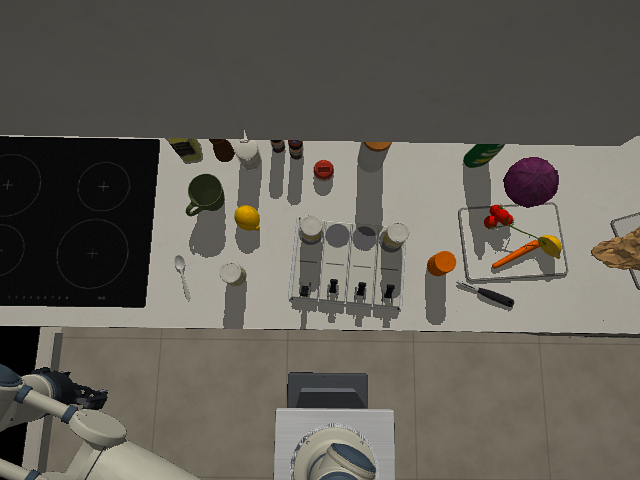

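The lone jar's lookalikes in the top view are: the white-lid jar at (232,273), a white jar or dispenser at the back at (247,155), the two dock jars at (311,229) and (396,236), and the orange jar at (441,263). By the description I want (232,273), left of the dock near the mug and lemon. I'll check it and the levers in close crops.

```bash
python3 - <<'E'
import cv2, numpy as np
t=cv2.imread("pics/top0.png"); s=cv2.imread("pics/scene0.png")
a=cv2.resize(t[200:320,200:420],None,fx=3.6,fy=3.6,interpolation=cv2.INTER_CUBIC)
cv2.imwrite("pics/top_crop.png",a[:600,:800])
b=cv2.resize(s[165:325,235:435],None,fx=3.7,fy=3.7,interpolation=cv2.INTER_CUBIC)
cv2.imwrite("pics/scene_crop.png",b[:600,:800])
E
```

```text
(no output)
```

View pics/top_crop.png

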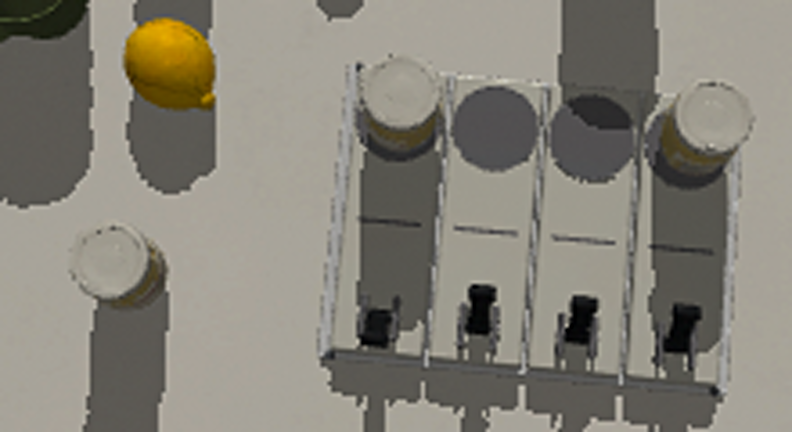

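View pics/scene_crop.png

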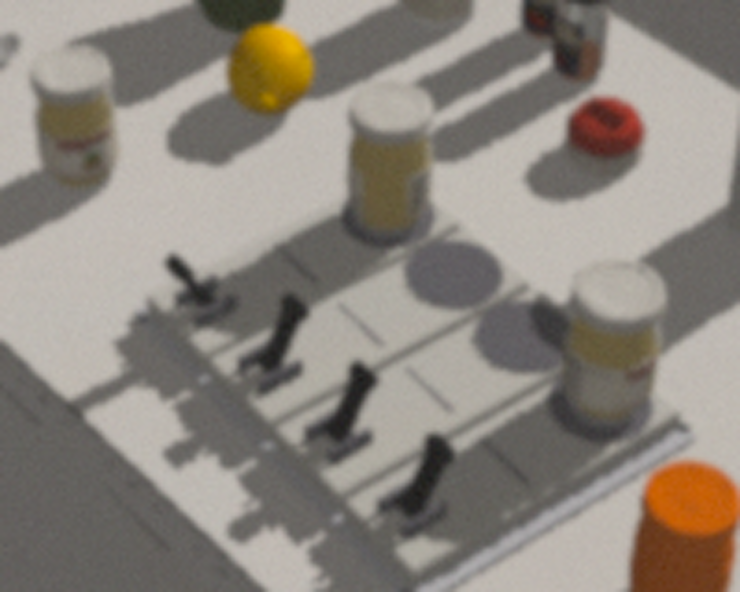

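Top crop: the lone jar's lid is at full-image (231,272). The free pads are at (337,236) and (364,238). The leftmost lever leans to the front (off), and the other three lean to the back (on). The scene crop agrees and shows yellow mustard in the lone jar. Next I'll measure.

```bash
cat > h.py <<'E'
import numpy as np, cv2
from scipy.spatial.transform import Rotation as R
from workcell import robot, grab_frame, camera_params
def ray(n,uv):
    c=camera_params(n); d=np.array([(uv[0]-c['cx'])/c['fx'],(uv[1]-c['cy'])/c['fy'],1.])
    return np.array(c['eye']),R.from_rotvec(c['orientation']).as_matrix()@d
def onz(n,uv,z):
    e,d=ray(n,uv); return (e+d*(z-e[2])/d[2])
def proj(n,p):
    c=camera_params(n); q=R.from_rotvec(c['orientation']).as_matrix().T@(np.array(p)-c['eye'])
    return np.array([c['fx']*q[0]/q[2]+c['cx'],c['fy']*q[1]/q[2]+c['cy']])
def tri(u1,u2):
    a,d=ray('scene',u1);b,e=ray('top',u2)
    s=np.linalg.lstsq(np.c_[d,-e],b-a,rcond=None)[0]
    p,q=a+s[0]*d,b+s[1]*e
    return (p+q)/2,np.linalg.norm(p-q)
E
python3 - <<'E'
from h import *
t=cv2.imread("pics/top0.png"); s=cv2.imread("pics/scene0.png")
hs=cv2.cvtColor(t,cv2.COLOR_BGR2HSV)
for p in [(337,236),(364,243),(360,243),(364,231),(345,252),(232,270),(225,265),(311,229),(396,234),(240,272),(222,280),(360,226),(378,245),(305,290)]: print(p,hs[p[1],p[0]])
hh=cv2.cvtColor(s,cv2.COLOR_BGR2HSV)
for p in [(357,239),(375,254),(340,196),(255,184),(401,244),(345,250),(270,190)]: print(p,hh[p[1],p[0]])
E
```

```text
(337, 236) [ 0  6 82]
(364, 243) [ 0  6 82]
(360, 243) [170   9  82]
(364, 231) [ 0  0 45]
(345, 252) [ 24  26 159]
(232, 270) [ 23  25 165]
(225, 265) [ 20  31 150]
(311, 229) [ 23  25 162]
(396, 234) [ 23  21 158]
(240, 272) [ 24  25 155]
(222, 280) [ 21  23 145]
(360, 226) [30 21 86]
(378, 245) [ 26  28 145]
(305, 290) [90 13 20]
(357, 239) [150   3  96]
(375, 254) [135   5  95]
(340, 196) [ 19  20 181]
(255, 184) [ 18  21 183]
(401, 244) [ 20  21 181]
(345, 250) [ 20  17 176]
(270, 190) [ 19  20 103]
```

```bash
python3 - <<'E'
from h import *
t=cv2.imread("pics/top0.png"); s=cv2.imread("pics/scene0.png")
def pads(img,lo,hi,x0,y0,x1,y1):
    f=4; b=cv2.resize(img[y0:y1,x0:x1],None,fx=f,fy=f,interpolation=cv2.INTER_CUBIC)
    h=cv2.cvtColor(b,cv2.COLOR_BGR2HSV); m=cv2.inRange(h,(0,0,lo),(180,15,hi))
    m=cv2.morphologyEx(m,cv2.MORPH_OPEN,np.ones((5,5)))
    out=[]
    for c in cv2.findContours(m,cv2.RETR_EXTERNAL,cv2.CHAIN_APPROX_NONE)[0]:
        if cv2.contourArea(c)>900:
            e=cv2.fitEllipse(cv2.convexHull(c)); ctr=((e[0][0]+.5)/f-.5+x0,(e[0][1]+.5)/f-.5+y0)
            out.append((ctr,np.array(e[1])/f,cv2.contourArea(c)/f/f))
    return out
for n,img,box,lo,hi in (("top",t,(320,218,380,258),30,110),("scene",s,(335,220,395,270),30,125)):
    for o in pads(img,lo,hi,*box): print(n,np.round(o[0],1),np.round(o[1],1),o[2],np.round(onz(n,o[0],.028),4))
g=cv2.cvtColor(t,cv2.COLOR_BGR2GRAY)
for nm,(x,y) in dict(lone=(231,272),L=(311,229),Rr=(396,235)).items():
    x0,y0=x-22,y-22; b=cv2.resize(g[y0:y0+44,x0:x0+44],None,fx=6,fy=6,interpolation=cv2.INTER_CUBIC)
    c=cv2.HoughCircles(b,cv2.HOUGH_GRADIENT,1.,60,param1=80,param2=12,minRadius=60,maxRadius=76)
    for k in c[0][:3]:
        uv=((k[0]+.5)/6-.5+x0,(k[1]+.5)/6-.5+y0); print(nm,np.round(uv,1),k[2]/6,np.round(onz("top",uv,.103 if nm=='lone' else .131),4))
# levers
for n,img,box in (("top",t,(296,275,402,305)),("scene",s,(270,225,362,315))):
    x0,y0,x1,y1=box
    m=(cv2.cvtColor(img[y0:y1,x0:x1],cv2.COLOR_BGR2GRAY)<45).astype('uint8')
    N,L,st,c=cv2.connectedComponentsWithStats(m)
    for i in range(1,N):
        if st[i,4]>15:
            ys,xs=np.where(L==i); print(n,"blob",st[i]+[x0,y0,0,0,0],np.round(c[i]+[x0,y0],1),"topmost x",xs[ys==ys.min()].mean()+x0)
E
```

```text
top [364.  237.8] [23.8 24.2] 431.53125 [ 0.6182 -0.0802  0.028 ]
top [337.1 235.2] [23.4 24.2] 425.71875 [ 0.6244 -0.0041  0.028 ]
scene [376.  255.5] [20.8 26.5] 378.6875 [ 0.6149 -0.0803  0.028 ]
scene [352.2 234.6] [22.7 37.7] 433.375 [0.6222 0.0142 0.028 ]
lone [229.8 271.2] 10.5 [0.5083 0.2782 0.103 ]
L [310.7 224.7] 10.333333 [0.6292 0.0696 0.131 ]
Rr [397.8 231.7] 10.133333 [ 0.614  -0.1573  0.131 ]
top blob [329 279   9  14  84] [332.8 285.8] topmost x 331.5
top blob [357 282   9  14  85] [361.  288.6] topmost x 359.0
top blob [300 286   9  11  73] [304.1 290.8] topmost x 304.5
top blob [384 285  11  18  99] [389.1 291.5] topmost x 390.0
scene blob [305 246  12  18  62] [310.9 254.5] topmost x 313.0
scene blob [323 265  12  19  69] [329.  274.1] topmost x 331.5
scene blob [342 284  14  20  91] [349.4 293.7] topmost x 352.0
```

```bash
cat >> h.py <<'E'
PSI=-0.072; C=np.array([0.6214,-0.043])
XD=np.array([np.cos(PSI),np.sin(PSI)]); YD=np.array([-np.sin(PSI),np.cos(PSI)])
def pad(i): return C+YD*0.076*(1.5-i)   # i=0 left .. 3 right
def tip(i,s):  # s in 0..1
    a=-0.5+s; p=pad(i)+XD*(-0.157+0.046*np.sin(a)); return np.array([*p,0.033+0.046*np.cos(a)])
JAR=np.array([0.5083,0.2782])
E
cat > ov.py <<'E'
from h import *
import sys
def overlay(states,tag,jars):
    for n,(x0,y0,x1,y1) in dict(top=(200,200,420,320),scene=(235,165,435,325)).items():
        im=grab_frame(n)[:,:,::-1].copy(); f=3.6
        b=cv2.resize(im[y0:y1,x0:x1],None,fx=f,fy=f,interpolation=cv2.INTER_CUBIC)
        P=lambda p:tuple(int(v) for v in ((proj(n,p)-[x0,y0])+.5)*f)
        ring=lambda c,r,z:np.array([P((c[0]+r*np.cos(a),c[1]+r*np.sin(a),z)) for a in np.linspace(0,6.28,40)])
        for i in range(4):
            cv2.polylines(b,[ring(pad(i),.0345,.028)],True,(0,0,255),1)
            p=tip(i,states[i]); 
            for d in (-.01,.01): cv2.circle(b,P(p+np.r_[YD*d,0]),3,(0,255,0),1)
        for c,z in jars: cv2.polylines(b,[ring(c,.029,z+.103)],True,(255,0,0),1); cv2.polylines(b,[ring(c,.0295,z)],True,(255,0,255),1)
        cv2.imwrite(f"pics/{tag}_{n}.png",b)
E
python3 - <<'E'
from ov import *
overlay([0,1,1,1],"ov1",[(JAR,0),(pad(0),.028),(pad(3),.028)])
E
```

```text
(no output)
```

View pics/ov1_top.png

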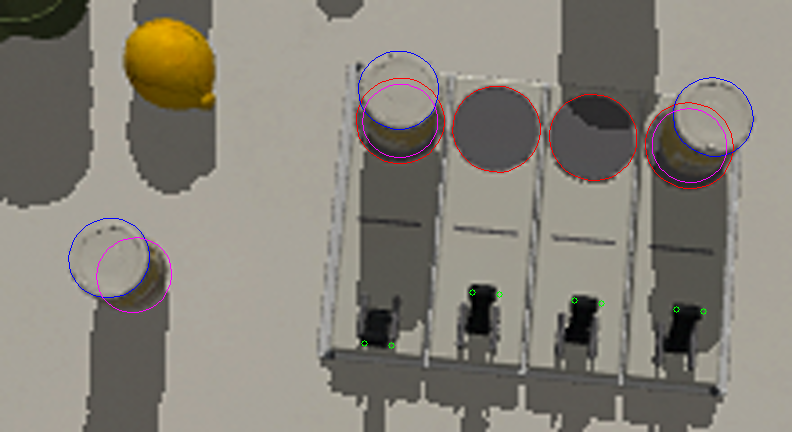

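View pics/ov1_scene.png

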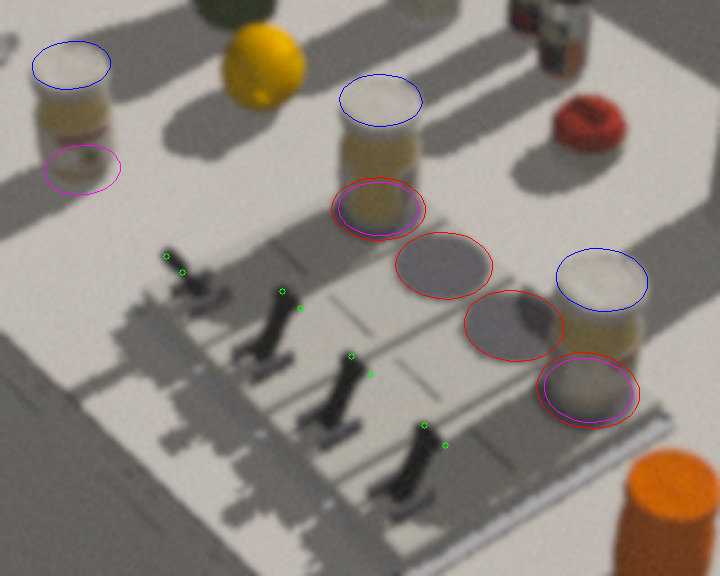

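Dock model (pads, levers, dock jars) matches both views. The levers sit at their end positions: 0 is off, and 1 to 3 are on. The lone jar overlay is about 1 px off, so I'll refine it with a closer crop and check IK for the plan.

```bash
sed -i 's/^JAR=.*/JAR=np.array([0.5062,0.2795])/' h.py; cat >> h.py <<'E'
def ori(flip=1):
    y=np.r_[XD*flip,0]; z=np.array([0,0,-1.]); return R.from_matrix(np.c_[np.cross(y,z),y,z]).as_rotvec()
E
python3 - <<'E'
from h import *
out=[]
for n,(cx,cy) in dict(top=(233,274),scene=(256,196)).items():
    im=cv2.imread(f"pics/{n}0.png"); f=10; x0,y0=cx-19,cy-27
    b=cv2.resize(im[y0:y0+54,x0:x0+38],None,fx=f,fy=f,interpolation=cv2.INTER_CUBIC)
    P=lambda p:tuple(int(v) for v in ((proj(n,p)-[x0,y0])+.5)*f)
    for r,z,c in ((.029,.103,(255,0,0)),(.029,.092,(255,255,0)),(.0295,.0,(255,0,255))):
        cv2.polylines(b,[np.array([P((JAR[0]+r*np.cos(a),JAR[1]+r*np.sin(a),z)) for a in np.linspace(0,6.28,40)])],True,c,1)
    out.append(b)
cv2.imwrite("pics/jarzoom.png",np.hstack(out))
for f in (1,-1):
    for p in ((*JAR,.07),(*JAR,.2),(*pad(1),.098),(*(pad(0)-XD*.215),.069),(*(pad(2)-XD*.1),.069)):
        q=robot.inverse_kinematics(p,ori(f)); print(f,np.round(p,3),None if q is None else np.round(q,2))
E
```

```text
1 [0.506 0.28  0.07 ] [0.45 0.07 1.56 0.   1.51 0.52]
1 [0.506 0.28  0.2  ] [0.45 0.03 1.38 0.   1.74 0.52]
1 [ 0.624 -0.005  0.098] [-0.06  0.18  1.4   0.    1.57  0.01]
1 [0.415 0.086 0.069] [ 0.12 -0.37  1.96  0.    1.55  0.2 ]
1 [ 0.519 -0.074  0.069] [-0.21 -0.08  1.71  0.    1.51 -0.13]
-1 [0.506 0.28  0.07 ] [ 0.45  0.07  1.56  0.    1.51 -2.62]
-1 [0.506 0.28  0.2  ] [ 0.45  0.03  1.38  0.    1.74 -2.62]
-1 [ 0.624 -0.005  0.098] None
-1 [0.415 0.086 0.069] None
-1 [ 0.519 -0.074  0.069] None
```

View pics/jarzoom.png

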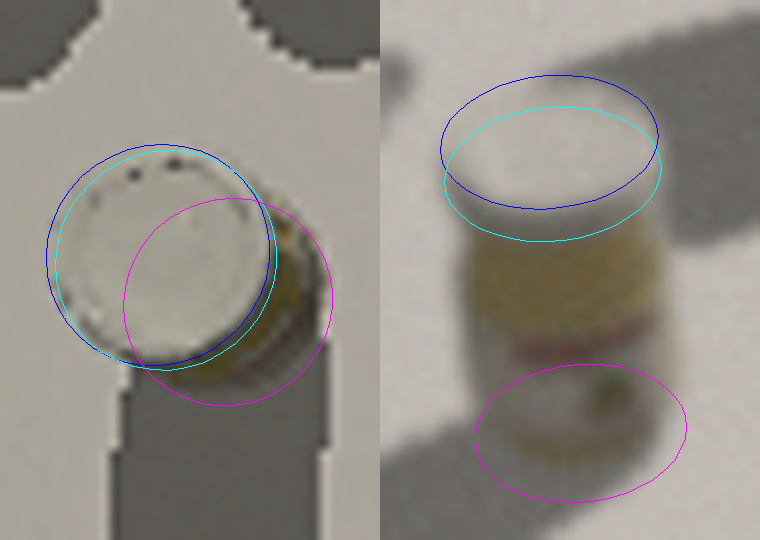

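The jar model fits within about 2 mm in both views, and IK is fine with flip=+1. Picking now.

```bash
python3 - <<'E'
from h import *
robot.grip(1.0,40)
robot.move_ptp([*JAR,.2],ori())
print(robot.line_to([*JAR,.070],rate=.15,contact_N=8),robot.get_eef_pos())
f0=robot.get_wrist_force()
robot.grip(0.0,45)
print("w",robot.get_grip_width(), f0, robot.get_wrist_force())
robot.line_to([*JAR,.20],rate=.15)
print("w",robot.get_grip_width(), robot.get_wrist_force(),robot.get_t())
for n in ("scene","top"): cv2.imwrite(f"pics/lift_{n}.png",grab_frame(n)[:,:,::-1])
E
```

```text
False [0.50679175 0.27991502 0.07134659]
w 0.6612388830796833 [ 0.64190379 -0.3193289  -0.13647291] [-2.37975042 -0.88913484  6.25571149]
w 0.6594535168778769 [ 0.49234253  0.39016274 -4.49053574] 4.2667
```

View pics/lift_scene.png

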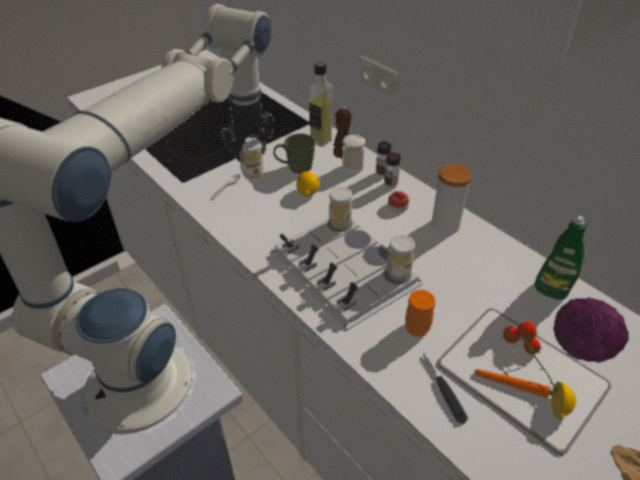

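The jar is held: width is 56 mm, load is 4.5 N, and it hangs upright at (253,157). I'll check its offset in the gripper, then carry it over above the other jars' height.

```bash
python3 - <<'E'
from h import *
E=robot.get_eef_pos(); print(E)
n='scene'; im=cv2.imread("pics/lift_scene.png"); f=10; x0,y0=253-30,155-27
b=cv2.resize(im[y0:y0+54,x0:x0+60],None,fx=f,fy=f,interpolation=cv2.INTER_CUBIC)
P=lambda p:tuple(int(v) for v in ((proj(n,p)-[x0,y0])+.5)*f)
for r,z,c in ((.029,.103,(255,0,0)),(.0295,.0,(255,0,255))):
    cv2.polylines(b,[np.array([P((E[0]+r*np.cos(a),E[1]+r*np.sin(a),z+E[2]-.0713)) for a in np.linspace(0,6.28,40)])],True,c,1)
cv2.imwrite("pics/liftzoom.png",b)
robot.line_to([*JAR,.26],rate=.2)
p=pad(1)
robot.line_to([*p,.26],rate=.2)
robot.sleep(.2); print(robot.get_eef_pos(),robot.get_wrist_force(),robot.get_t())
for n in ("scene","top"): cv2.imwrite(f"pics/over_{n}.png",grab_frame(n)[:,:,::-1])
E
```

```text
[0.50567546 0.27922883 0.19810471]
[ 0.62400193 -0.00435464  0.26018133] [-0.21249488  0.14273156 -3.95843949] 6.7083
```

View pics/liftzoom.png

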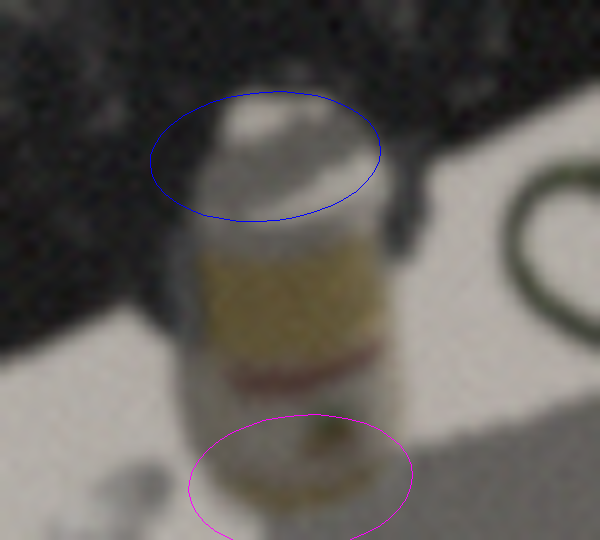

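View pics/over_scene.png

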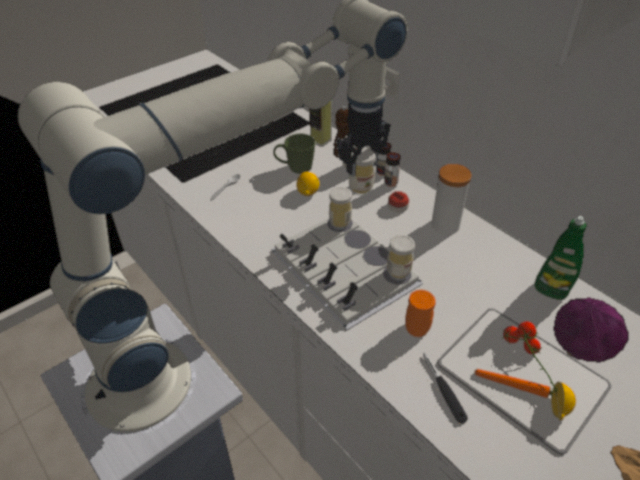

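In the zoom, the jar's axis seems slightly tilted compared with the prediction. I'll check the tool orientation and a closer crop here.

```bash
cat > hz.py <<'E'
from h import *
def held(imgs,E,tag,dz=.0713,span=(60,54)):
    out=[]
    for n,im in imgs.items():
        c=proj(n,(E[0],E[1],E[2]-dz+.05)); f=6; x0,y0=(int(c[0])-32,int(c[1])-40)
        b=cv2.resize(im[y0:y0+80,x0:x0+64],None,fx=f,fy=f,interpolation=cv2.INTER_CUBIC)
        P=lambda p:tuple(int(v) for v in ((proj(n,p)-[x0,y0])+.5)*f)
        for r,z,cc in ((.029,.103,(255,0,0)),(.0295,.0,(255,0,255))):
            cv2.polylines(b,[np.array([P((E[0]+r*np.cos(a),E[1]+r*np.sin(a),z+E[2]-dz)) for a in np.linspace(0,6.28,40)])],True,cc,1)
        out.append(b)
    cv2.imwrite(f"pics/{tag}.png",np.hstack(out))
E
python3 - <<'E'
from hz import *
print(robot.get_orientation(),ori(),R.from_rotvec(robot.get_orientation()).as_matrix()[:,2],robot.get_torque())
held({n:cv2.imread(f"pics/over_{n}.png") for n in("scene","top")},robot.get_eef_pos(),"overzoom")
E
```

```text
[2.29911362e+00 2.14073081e+00 2.55968827e-04] [2.29995675 2.14004751 0.        ] [ 2.22571148e-04  1.03370586e-07 -9.99999975e-01] [-0.03099283  0.02559544 -0.02129151]
```

View pics/overzoom.png

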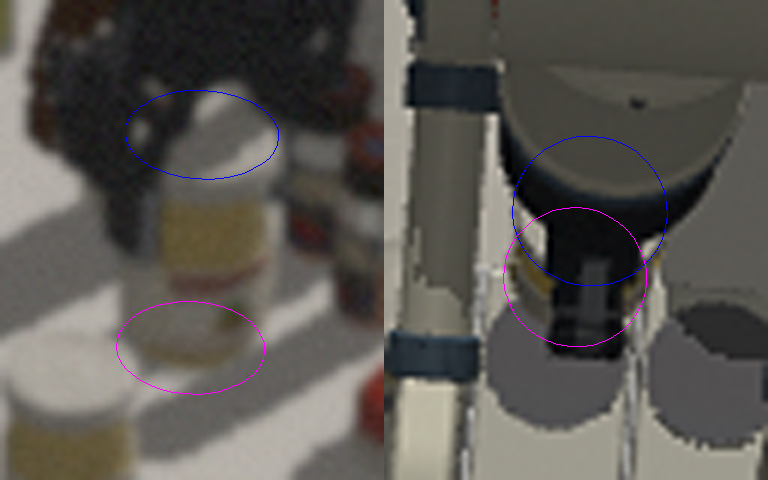

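The tool is vertical, but the jar may be tilted a little about the jaw axis. I'll lower it to contact, press lightly with a softened grip so it can settle flat on the pad, and check before release.

```bash
python3 - <<'E'
from hz import *
p=pad(1)
robot.line_to([*p,.125],rate=.15)
print(robot.line_to([*p,.092],rate=.03,contact_N=6),robot.get_eef_pos(),robot.get_wrist_force(),robot.get_torque())
robot.grip(0.0,20); 
E0=robot.get_eef_pos()
print(robot.line_to([*p,E0[2]-.006],rate=.03,contact_N=14),robot.get_eef_pos(),robot.get_wrist_force(),robot.get_torque(),robot.get_grip_width(),robot.get_t())
im={n:grab_frame(n)[:,:,::-1].copy() for n in ("scene","top")}
held(im,[*p,.0993],"downzoom")
E
```

```text
True [ 0.62386528 -0.00509282  0.09954104] [-0.89240592 -0.692195    5.18376542] [-0.08803705  0.04877837  0.00281656]
True [ 0.62405428 -0.00508313  0.09958668] [-1.81292213  0.06153415  4.45778974] [0.08760616 0.34524333 0.00408564] 0.6615027316512851 9.0917
```

View pics/downzoom.png

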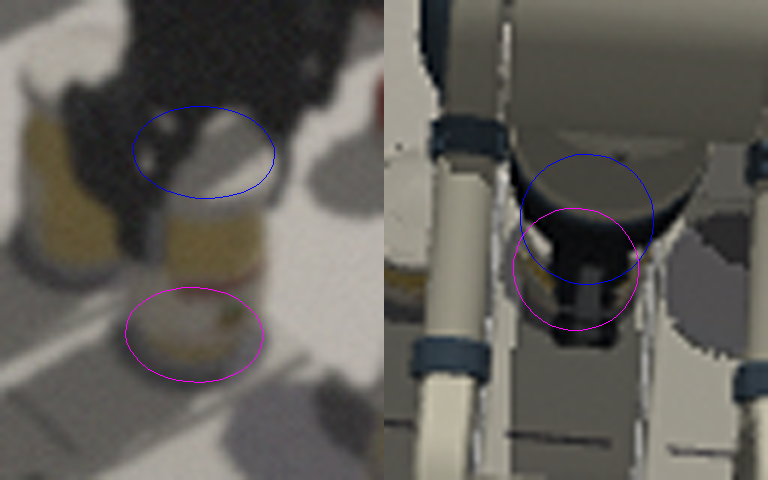

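Contact came at 99.5 mm, against 99.3 mm expected for a flat, unslipped jar, so it's standing on the pad. Releasing and checking.

```bash
python3 - <<'E'
from hz import *
from ov import overlay
p=pad(1)
robot.grip(1.0,20); print(robot.get_grip_width(),robot.get_eef_pos(),robot.get_wrist_force())
robot.line_to([*p,.20],rate=.2)
q=pad(0)-XD*.225
robot.move_ptp([*q,.2],ori())
robot.grip(0.0,20)
print(robot.get_t())
overlay([0,1,1,1],"ov2",[(pad(i),.028) for i in (0,1,3)])
E
```

```text
0.9990741063881338 [ 0.62362305 -0.00506821  0.09779521] [ 0.76163299  0.28130013 -0.24276204]
11.9583
```

View pics/ov2_top.png

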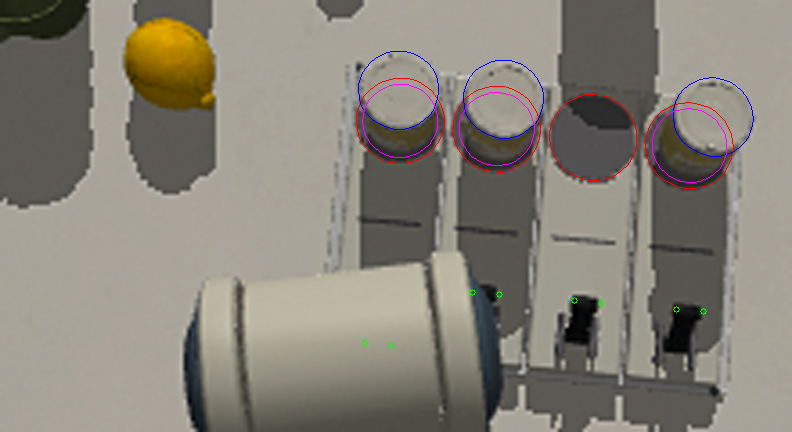

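View pics/ov2_scene.png

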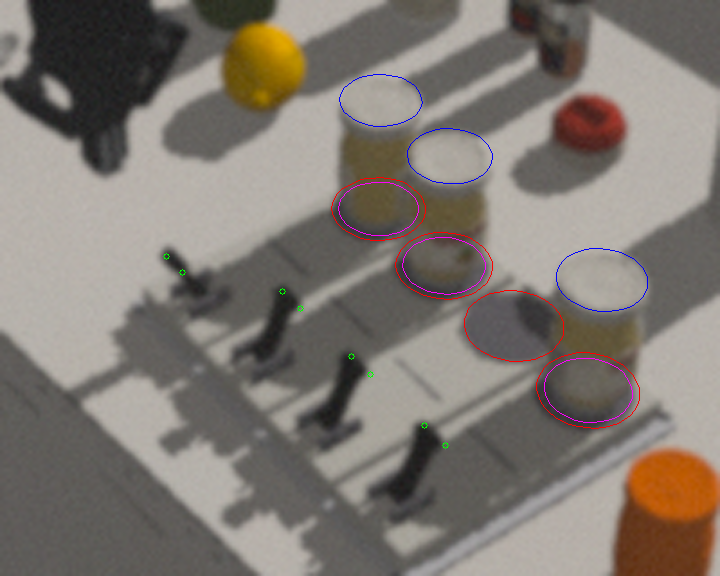

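The jar is on the second pad from the left, with the same fit as its neighbours: lid at about (340,227) in the top image, standing upright. Now lever 0 (left) to the back, then lever 2 to the front.

```bash
python3 - <<'E'
from hz import *
o=lambda i,d,z:[*(pad(i)+XD*d),z]
off=lambda i:round(float((robot.get_eef_pos()[:2]-pad(i))@XD),4)
robot.line_to(o(0,-.225,.067),rate=.15)
print(robot.line_to(o(0,-.135,.067),rate=.04,contact_N=10),off(0),robot.get_wrist_force())
robot.line_to(o(0,-.18,.067),rate=.1)
robot.line_to(o(0,-.18,.15),rate=.2)
robot.line_to(o(2,-.095,.15),rate=.2)
print(robot.line_to(o(2,-.095,.067),rate=.12,contact_N=8),off(2))
print(robot.line_to(o(2,-.182,.067),rate=.04,contact_N=10),off(2),robot.get_wrist_force())
robot.line_to(o(2,-.13,.067),rate=.1)
robot.line_to(o(2,-.13,.15),rate=.2)
robot.line_to([.42,.25,.25],rate=.25)
print(robot.get_t())
from ov import overlay
overlay([1,1,0,1],"ov3",[(pad(i),.028) for i in (0,1,3)])
cv2.imwrite("pics/end_top.png",grab_frame("top")[:,:,::-1])
E
```

```text
True -0.1585 [-4.34806012  0.01449864  4.74903328]
False -0.0945
True -0.158 [ 4.24722586 -0.03263738  0.86865605]
21.4083
```

View pics/ov3_top.png

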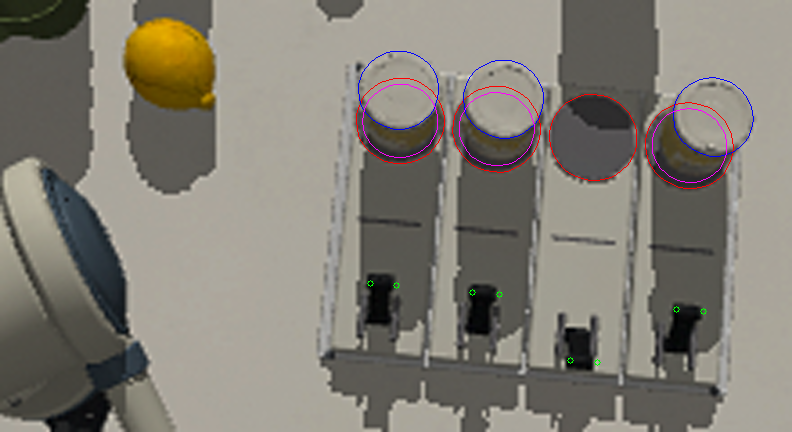

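View pics/ov3_scene.png

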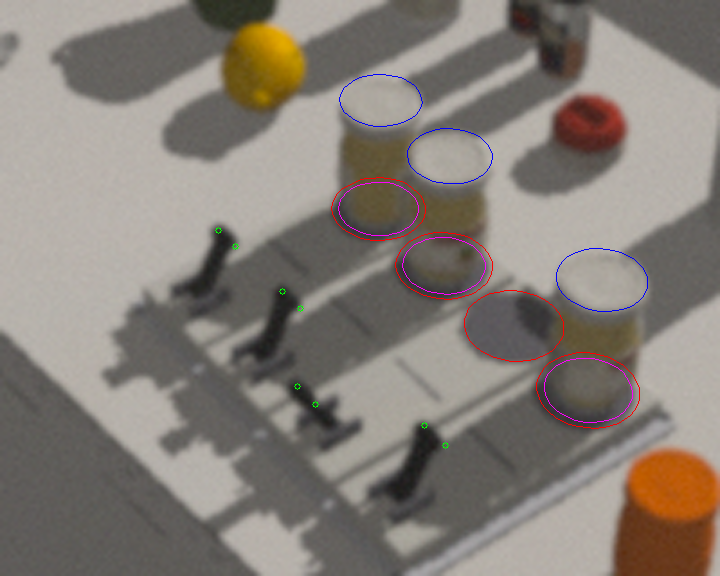

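Both levers swung: 0 and 1 and 3 are back, 2 is front. The stop offsets suggest lever 0 could be about 2 mm short of its stop. I'll press each one again gently with a higher threshold and compare where they stop.

```bash
python3 - <<'E'
from hz import *
o=lambda i,d,z:[*(pad(i)+XD*d),z]
off=lambda i:round(float((robot.get_eef_pos()[:2]-pad(i))@XD),4)
for i,a,b,c in ((0,-.178,-.14,-.178),(1,-.178,-.14,-.178),(3,-.178,-.14,-.178),(2,-.13,-.178,-.13)):
    robot.line_to(o(i,a,.15 if i else .2),rate=.25)
    z=robot.line_to(o(i,a,.067),rate=.15,contact_N=10)
    if z: print("unexpected",i); robot.line_to(o(i,a,.15)); continue
    r=robot.line_to(o(i,b,.067),rate=.03,contact_N=20)
    print(i,r,off(i),np.round(robot.get_wrist_force(),1))
    robot.line_to(o(i,c,.067),rate=.12); robot.line_to(o(i,c,.15),rate=.25)
robot.line_to([.42,.27,.25],rate=.3)
print(robot.get_t(),robot.get_wrist_force())
from ov import overlay
overlay([1,1,0,1],"ov4",[(pad(i),.028) for i in (0,1,3)])
for n in("top","scene"): cv2.imwrite(f"pics/end2_{n}.png",grab_frame(n)[:,:,::-1])
E
```

```text
0 True -0.1579 [-6.2 -0.5  8.1]
1 True -0.1585 [-5.8  0.9  7. ]
3 True -0.1598 [-5.4  0.4  6.8]
2 True -0.159 [ 2.8 -0.3  1.5]
35.35 [-0.23527133 -0.48205146 -0.52336361]
```

View pics/ov4_top.png

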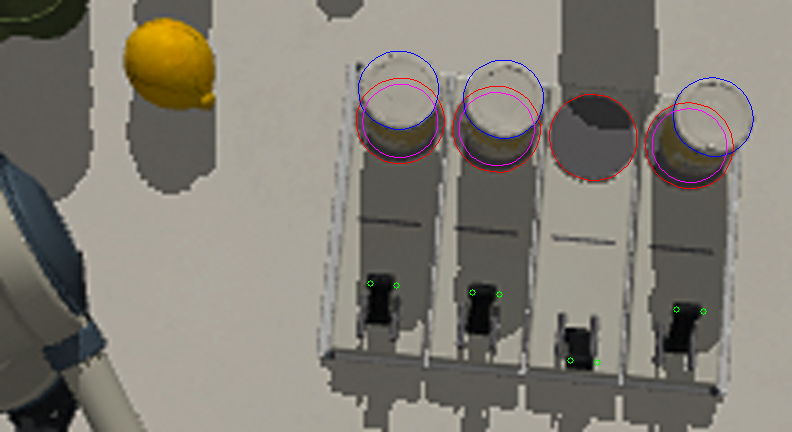

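View pics/end2_scene.png

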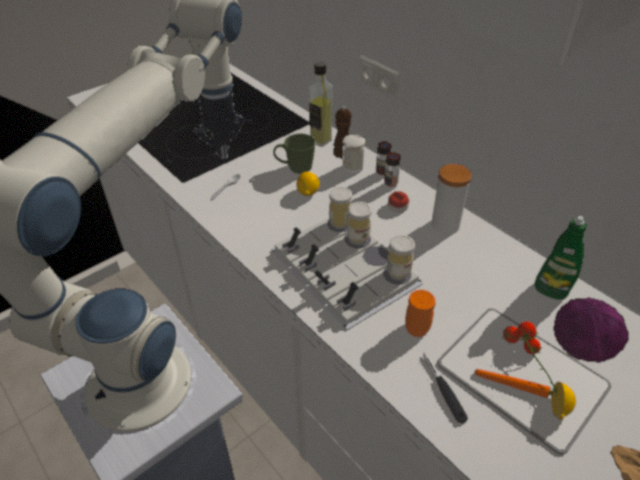

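All levers are hard against their stops. The three back stops fall on one line, within the small yaw error. The jars are upright, and the mug and lemon haven't moved. Handing in.

```bash
python3 - <<'E'
from workcell import robot
robot.job_done(); print(robot.get_t())
E
```

```text
the job is handed in; nothing more can be done
the job is handed in; nothing more can be done
```

The lone mustard jar now stands upright on the free pad second from the left. I pushed the leftmost switch to the back (on) and the switch of the empty pad, third from the left, to the front (off). The other two were already on. I handed the job in at about 35 s.

**Jar:** it touched down at 99.5 mm against 99.3 mm expected. In both views it sits on its pad as squarely as the neighbouring jars do, within about 2 mm.

**Switches:** the first push on the leftmost lever looked about 2 mm short of its stop. I pressed all four again with a higher threshold. The three that are on stopped within 2 mm of each other and the off one is fully forward; the remaining spread fits a small error in my dock angle of about 0.008 rad.

**Other objects:** the last pictures show the other two jars still standing on their pads and the mug and lemon where they were. The gripper was clear of everything.

**Disagreement:** while the jar was held, one picture suggested it was slightly tilted. The touchdown height and the pictures after release did not bear that out.

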